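# Make up two sampling kits on the laboratory bench

## Task

Make up the two sampling kits from the stock on the bench. In the long tray with three recesses put the large bottle in the round recess at the end, the jar in the round recess in the middle and the pipette-tip box in the rectangular recess; in the short tray with two recesses put the small bottle in the round recess and the tube rack in the rectangular one. Everything must end upright, fully down on the floor of its recess and let go; leave the conical flask standing where it is.

Things in the scene. Friction and masses are not known exactly. Their poses are not given: they have to be found in the camera images.
- kit_three: Long kit tray, fixed: aluminium slab 96 (own x) x 312 (own y) x 20 mm high, recesses 14 mm deep (floors 6 mm above the bench). Origin: centre of its underside. Recess centres at x = 0: round end recess, 80 mm diameter, y = -108 mm; round middle one, 80 mm, y = -16 mm; rectangular, 74 (x) x 112 (y) mm, y = +92 mm. Left or right of the stock, its long axis roughly away from the robot, rectangular end nearest it.
- kit_two: Short kit tray, fixed: aluminium slab 96 (own x) x 210 (own y) x 20 mm high, recesses 14 mm deep (floors 6 mm above the bench). Origin: centre of its underside. Recess centres at x = 0: round, 70 mm diameter, y = -62 mm; rectangular, 74 (x) x 112 (y) mm, y = +41 mm. On the other side of the stock, its long axis roughly away from the robot, round recess nearest it.
- large_bottle: Large clear laboratory bottle with a blue cap, standing: body 62 mm diameter and straight-sided up to 56 mm, then a shoulder and a 38 mm cap (41 mm at its lower rim), 80 mm high in all, 0.21 to 0.38 kg. Origin: centre of its underside, z up.
- small_bottle: Small clear laboratory bottle with a blue cap, standing: body 46 mm diameter and straight-sided up to 50 mm, then a shoulder and a 30 mm cap (33 mm at its lower rim), 68 mm high in all, 0.1 to 0.19 kg. Origin: centre of its underside, z up.
- jar: Squat straight-sided white plastic jar with a flat steel lid as wide as the jar: 56 mm diameter, 54 mm high, 0.1 to 0.19 kg. Origin: centre of its underside, z up.
- tip_box: Pipette-tip box: white rectangular box 56 (own x) x 86 (own y) x 50 mm high, its top pierced by rows of small dark holes, a grey seam around it, 0.09 to 0.16 kg. Origin: centre of its underside, z up. In a recess its long side lies along the recess's long side, either way round.
- tube_rack: Tube rack: white rectangular block 44 (own x) x 96 (own y) x 50 mm high with a row of four grey tube caps, 16 mm diameter, standing 12 mm above its top (62 mm in all), 0.11 to 0.2 kg. Origin: centre of its underside, z up. In a recess its long side lies along the recess's long side, either way round.
- flask: Empty conical glass flask without a cap, standing among the stock: 60 mm wide at the foot, 28 mm at the mouth, 79 mm high. Origin: centre of its underside. Not part of a kit: leave it standing where it is.
There are look-alikes about, which are no part of the job. What is shaped like the tube_rack but orange or red is not meant. Leave any purple look-alike of the jar alone.

How it is judged:
At the end, for the whole second after the job is handed in: Each of the five stands in the recess the goal names: underside within 4 mm of the recess floor, upright within 0.1 rad, centre within 14 to 19 mm of the recess centre along each tray axis (all the play it has), at rest. The flask stands within 30 mm of where it was (x of large_bottle in the frame of kit_three between -0.014 and 0.014 m and y of large_bottle in the frame of kit_three between -0.122 and -0.094 m and z of large_bottle in the frame of kit_three between 0.002 and 0.01 m and angle between each of large_bottle, jar, tip_box, small_bottle, tube_rack's own z axis and vertical below 0.1 rad and linear speed of each of large_bottle, jar, tip_box, small_bottle, tube_rack below 0.02 m/s and angular speed of each of large_bottle, jar, tip_box, small_bottle, tube_rack below 0.2 rad/s and x of jar in the frame of kit_three between -0.015 and 0.015 m and y of jar in the frame of kit_three between -0.031 and -0.001 m and z of jar in the frame of kit_three between 0.002 and 0.01 m and x of tip_box in the frame of kit_three between -0.015 and 0.015 m and y of tip_box in the frame of kit_three between 0.075 and 0.109 m and z of tip_box in the frame of kit_three between 0.002 and 0.01 m and x of small_bottle in the frame of kit_two between -0.015 and 0.015 m and y of small_bottle in the frame of kit_two between -0.077 and -0.047 m and z of small_bottle in the frame of kit_two between 0.002 and 0.01 m and x of tube_rack in the frame of kit_two between -0.019 and 0.019 m and y of tube_rack in the frame of kit_two between 0.027 and 0.055 m and z of tube_rack in the frame of kit_two between 0.002 and 0.01 m and not (distance of flask from where it was at the start of the episode above 0.03 m or angle between flask's own z axis and vertical above 0.4 rad)); the robot touches nothing.
It fails at once if the conical flask is knocked over or pushed more than 30 mm (distance of flask from where it was at the start of the episode above 0.03 m or angle between flask's own z axis and vertical above 0.4 rad).
It also fails if it takes over 115 s, if anything falls off the work surface, if the arm or the gripper's body presses on something with over 40 N, if the wrist force passes 120 N, or if a joint passes its speed limit or range.

## Robot

A 6-joint arm with a two-finger parallel gripper is mounted at the origin on the work surface. World frame = base frame: x ahead of the robot, y to its left, z up, the work surface at z = 0. Lengths are in m, angles in rad, forces in N, time in s.
With the tool pointing down it reaches from about 0.275 to 0.875 m from the base axis. Payload 12.5 kg.
Tool frame: the origin (TCP) lies at the very end of the fingers, on their centre line; the grasp point (between the pads) lies 19 mm behind it; x points along the fingers, y is the direction in which the jaws open and shut, and the axes are right-handed (so a half turn about x gives the same grasp; the last joint's range is limited). The gripper opens to 85 mm and grips with 20 to 120 N. Pads are 22 mm wide; open, the fingers measure 114 mm over their backs; the gripper's body (76 mm by 85 mm) begins 54 mm behind the grasp point. The pads swing forward as they close: fully open they stand 13 mm farther back than shut.
Start: joints at [-1.328, 0.351, 1.652, -0, 1.139, -0.085], TCP at [0.177, -0.521, 0.231] pointing down, gripper open.
Joint ranges: [-2.75, 2.75], [-0.79, 2.1], [0.01, 2.65], [-1.57, 4.71], [0.07, 3.14], [-2.87, 2.87]. Speed limits (rad/s): [2.22, 2.22, 2.79, 3.14, 3.14, 3.14].

## Interface

Orientations are given as a 3x3 rotation matrix whose columns are the frame's x, y, z axes.
In Python, from bench import manip gives the robot as it stands. Calls block until the motion is done:
- manip.move_ptp(position, orientation): joint-space move of the TCP to a pose.
- manip.move_l(position, attitude=None, max_speed=0.15): straight line of the TCP; attitude=None keeps the orientation; max_speed is the mean speed in m/s.
- manip.move_j(angles): joint-space move.
- manip.set_gripper(opening, effort=None): opening from 0.0 (shut) to 1.0 (fully open); effort is the grip in N (None keeps the last); returns when the fingers have stopped.
- manip.dwell(seconds).
- manip.inverse_kinematics(position, orientation): joint angles nearest the present ones, or None.
- manip.grab_frame(name): name is "scene" or "top" or "wrist"; returns (picture, depth): 400x640x3 uint8, red, green, blue; 400x640 float32, m along the optical axis (not along the pixel's ray), 0 where there is no reading.
- manip.get_calibration(name): a dict with "camera_matrix" (3x3 intrinsics, pixels), "R" (3x3) and "t" (3): a world point X has camera coordinates R X + t. Camera axes: x right, y down, z forward; pixel columns grow to the right and rows downward; lengths in m; the calibration is good to about 2 mm. A picture is of the moment at which its call begins: read the wrist's pose just before it. get_calibration takes no time and is no camera call; for the wrist camera it gives the pose at the moment of the call.
A pose or a line that the arm cannot do raises manip.Unreachable and nothing moves.
- manip.sign_off(): hands the job in, once; it reports no verdict.
Trained networks look in the newest picture that a camera, given by its name, has taken for a name from the list of things; names that differ only in an ending like _2 or _b are one class to them, and where a whole thing is asked for, a point or a joint stands for the part that bears it (a point fixed in the world has none). Each returns a list of dicts, best first, with "confidence" (0 to 1); they miss things now and then, are a little off and sometimes report something else, mostly with a low value. They report only what shows in the picture. A call takes as long as a camera call. They do not tell look-alikes from the thing itself.
- manip.look_for(camera, name): "at" ([x, y, z] in m, in world coordinates, good to about 4 mm: the middle of the surface that is visible of it).
Readings, each from a call of its own:
- manip.current_time(): time.
- manip.current_qpos(): joint angles.
- manip.current_joint_vel(): joint speeds.
- manip.current_joint_torque(): joint torques, N m.
- manip.current_ee_pos(): TCP position.
- manip.current_tcp_rot(): TCP orientation.
- manip.current_force(): force on the tool from outside, world axes, zero at the start.
- manip.current_ft_torque(): the same for the moment, N m.
- manip.current_grip_width(): opening from 0.0 (shut) to 1.0 (fully open).
Only numpy, scipy, OpenCV 4.12 (cv2) and the standard library are available. Lean on these libraries where they do the work, as an engineer would, in place of code of your own. Each camera call takes 0.05 s, during which the arm holds its last target.

## Working session

There is one attempt and no reset: what is moved stays moved. The work goes in short steps, each a Python script; the robot and the scene stay as the last script left them, time stands still between calls to the robot, and variables do not carry over. Pictures are saved under pics/ and viewed, and the job is handed in when it is done.

```bash
mkdir -p pics; ls; cat > h.py <<'E'
from bench import manip
import numpy as np, cv2
def save(name,fn):
    p,d=manip.grab_frame(name); cv2.imwrite('pics/'+fn+'.png',p[:,:,::-1]); np.save('pics/'+fn+'.npy',d); return p,d
def cloud(name,d):
    c=manip.get_calibration(name);K=c['camera_matrix'];R=np.array(c['R']);t=np.array(c['t'])
    v,u=np.mgrid[:d.shape[0],:d.shape[1]]
    P=np.stack([(u-K[0][2])/K[0][0]*d,(v-K[1][2])/K[1][1]*d,d],-1)
    W=(P-t)@R
    W[d<=0]=np.nan
    return W
E
python3 - <<'E'
from h import *
for c in('top','scene'):
    p,d=save(c,c+'0'); W=cloud(c,d); np.save('pics/%s0W.npy'%c,W)
    for n in 'kit_three kit_two large_bottle small_bottle jar tip_box tube_rack flask'.split():
        print(c,n,[(np.round(r['at'],3).tolist(),round(r['confidence'],2)) for r in manip.look_for(c,n)])
print(manip.current_time())
E
```

```text
pics
top kit_three [([0.475, -0.293, 0.004], 0.84)]
top kit_two [([0.484, 0.288, 0.007], 0.83), ([0.679, -0.082, 0.031], 0.31)]
top large_bottle [([0.558, -0.081, 0.06], 0.91)]
top small_bottle [([0.435, -0.074, 0.053], 0.92)]
top jar [([0.668, 0.182, 0.055], 0.84), ([0.691, 0.088, 0.058], 0.6)]
top tip_box [([0.555, 0.095, 0.048], 0.93)]
top tube_rack [([0.246, 0.258, 0.052], 0.73), ([0.441, 0.074, 0.051], 0.64), ([0.324, 0.138, 0.046], 0.63)]
top flask [([0.681, -0.08, 0.032], 0.83)]
scene kit_three [([0.501, -0.293, 0.004], 0.87)]
scene kit_two [([0.496, 0.282, 0.011], 0.66)]
scene large_bottle [([0.582, -0.103, 0.055], 0.65)]
scene small_bottle [([0.45, -0.083, 0.046], 0.83), ([0.568, 0.076, 0.047], 0.71)]
scene jar [([0.672, 0.173, 0.05], 0.79), ([0.708, 0.07, 0.054], 0.59)]
scene tip_box [([0.574, 0.075, 0.047], 0.91)]
scene tube_rack [([0.455, 0.066, 0.048], 0.97), ([0.334, 0.123, 0.051], 0.94), ([0.259, 0.247, 0.041], 0.94)]
scene flask [([0.7, -0.095, 0.034], 0.63), ([0.58, -0.103, 0.052], 0.59), ([0.451, -0.085, 0.046], 0.58)]
0.9
```

View pics/top0.png

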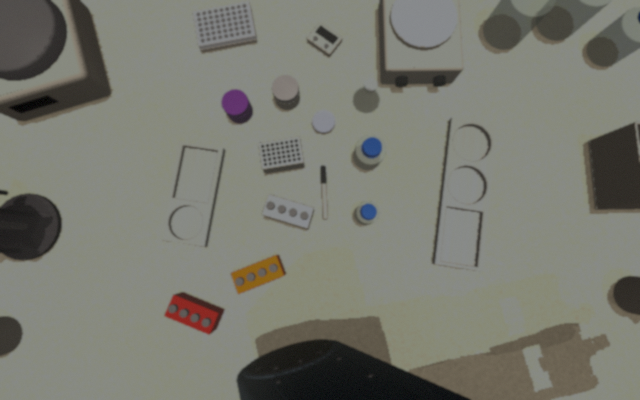

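View pics/scene0.png

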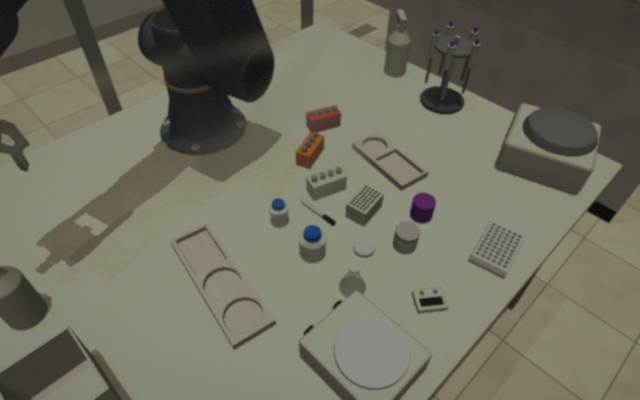

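The top view shows the kit_three tray on the right (463,195) and kit_two on the left (196,196). The white rack is at (288,211), the tip box at (282,154), the jar at (285,88) with the purple look-alike at (236,103), the flask at (366,96), and the bottles at (370,150) and (367,213). Next I'll measure from depth.

```bash
python3 - <<'E'
import numpy as np,cv2
W=np.load('pics/top0W.npy')
z=W[...,2]
flat=(np.abs(z)<.01)
print('bench z',np.nanmedian(z[100:250,250:420]),np.nanstd(z[230:250,320:420]))
for n,(u,v),lo in [('LB',(370,150),.03),('SB',(367,213),.03),('jar',(285,88),.045),('tip',(282,154),.042),('rack',(288,211),.042),('flask',(366,96),.02),('disc',(323,121),.004),('pen',(324,190),.004)]:
    m=np.zeros(z.shape,np.uint8); w=32
    sub=(slice(v-w,v+w),slice(u-w,u+w)); m[sub]=(np.nan_to_num(z[sub])>lo)
    k,l,s,c=cv2.connectedComponentsWithStats(m)
    i=min(range(1,k),key=lambda i:np.hypot(*(c[i]-(u,v)))-s[i,4]*.05)
    P=W[l==i]; r=cv2.minAreaRect(P[:,:2].astype(np.float32)*1000)
    (cx,cy),rad=cv2.minEnclosingCircle(P[:,:2].astype(np.float32)*1000)
    print(n,s[i,4],'z',np.round(np.percentile(P[:,2],[5,50,95]),3),'rect',np.round(np.array(r[0])),np.round(r[1]),round(r[2],1),'circ',round(cx),round(cy),round(rad))
p=cv2.imread('pics/top0.png')
cv2.imwrite('pics/t3.png',cv2.resize(p[110:275,425:500],None,fx=3.5,fy=3.5,interpolation=3))
zz=np.clip((np.nan_to_num(z)+.01)/.04*255,0,255).astype(np.uint8)
cv2.imwrite('pics/zz.png',np.hstack([cv2.resize(a[110:275,s:s+75],None,fx=3.5,fy=3.5,interpolation=0) for a,s in((zz,155),(zz,425))]))
E
```

```text
bench z -0.0009506621508928293 0.0013482325395428104
LB 793 z [0.042 0.06  0.08 ] rect [565. -87.] [61. 60.] 43.0 circ 565 -87 31
SB 432 z [0.046 0.056 0.068] rect [440. -79.] [44. 44.] 89.2 circ 440 -79 23
jar 570 z [0.05  0.053 0.055] rect [699.  84.] [54. 55.] 89.7 circ 699 85 28
tip 1157 z [0.047 0.049 0.051] rect [562.  93.] [56. 86.] 9.2 circ 561 93 49
rack 1065 z [0.047 0.049 0.061] rect [444.  79.] [96. 44.] 72.8 circ 444 79 51
flask 461 z [0.023 0.044 0.079] rect [687. -87.] [45. 37.] 78.3 circ 691 -88 23
disc 452 z [0.009 0.011 0.013] rect [640.   6.] [51. 51.] 45.0 circ 640 6 26
pen 287 z [0.006 0.009 0.012] rect [486.   6.] [113.  12.] 2.8 circ 486 7 56
```

View pics/zz.png

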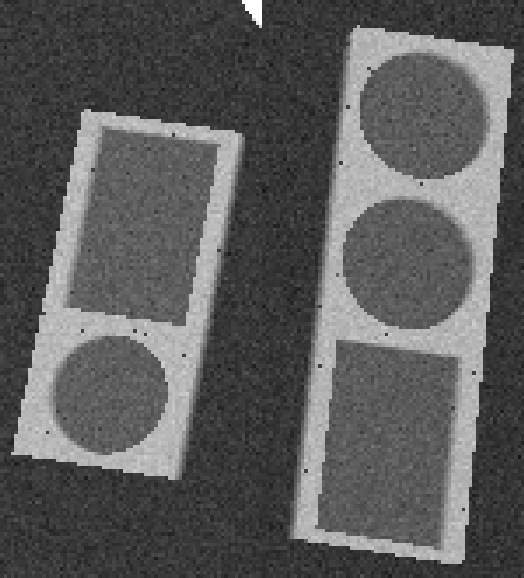

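Depth is clean. I'll fit the trays and plan.

```bash
cat >> h.py <<'E'
def rot(a): c,s=np.cos(a),np.sin(a); return np.array([[0,c,s],[0,s,-c],[-1,0,0]])
def trays(W):
    z=np.nan_to_num(W[...,2]); out={}
    for n,u0 in(('kit_two',155),('kit_three',425)):
        m=np.zeros(z.shape,np.uint8); s=(slice(105,285),slice(u0,u0+78))
        m[s]=(z[s]>.013)&(z[s]<.028)
        k,l,st,c=cv2.connectedComponentsWithStats(m); i=1+np.argmax(st[1:,4])
        P=W[l==i][:,:2]; r=cv2.minAreaRect((P*1000).astype(np.float32))
        b=cv2.boxPoints(r); e=[b[1]-b[0],b[2]-b[1]]; e=max(e,key=np.linalg.norm); e/=np.linalg.norm(e)
        if (e[0]>0)!=(n=='kit_two'): e=-e      # own +y
        out[n]=(np.array(r[0])/1000,e,r[1])
    return out
def rec(T,n,y): c,e,_=T[n]; return c+e*y
E
cat > plan.py <<'E'
from h import *
W=np.load('pics/top0W.npy'); T=trays(W)
a=lambda e:np.arctan2(-e[0],e[1])  # dir of tray x = e rotated -90
ang={n:np.arctan2(-T[n][1][0],T[n][1][1]) for n in T}
d=np.deg2rad
J=dict(  # pick xy, jaw angle, width, place xy, jaw angle at place, z offset
 large_bottle=((.565,-.087),d(90),.062,rec(T,'kit_three',-.108),ang['kit_three'],.012),
 jar=((.699,.0845),d(80),.056,rec(T,'kit_three',-.016),ang['kit_three'],.014),
 tip_box=((.5615,.093),d(9.2),.056,rec(T,'kit_three',.092),ang['kit_three'],.014),
 small_bottle=((.440,-.079),d(90),.046,rec(T,'kit_two',-.062),ang['kit_two'],.014),
 tube_rack=((.444,.079),d(72.8-90),.044,rec(T,'kit_two',.041),ang['kit_two'],.014))
def best(p,z,a):
    r=[]
    for k in(-1,0,1,2):
        R=rot(a+k*np.pi); q=manip.inverse_kinematics([p[0],p[1],z],R)
        if q is not None: r.append((abs(q[5]),R,q))
    return min(r,key=lambda t:t[0])[1:]
E
python3 - <<'E'
from plan import *
for n in T: print(n,T[n],np.rad2deg(ang[n]))
for n,(p,a,w,t,b,zo) in J.items():
    R,q=best(p,zo,a);R2,q2=best(t,.006+zo,b)
    print(n,np.round(q,2),np.round(t,3),np.round(q2,2), best(p,.2,a)[1][5],best(t,.2,b)[1][5])
E
```

```text
kit_two (array([0.48631689, 0.28249408]), array([ 0.9876975 , -0.15637666], dtype=float32), (97.98672485351562, 210.17144775390625)) -98.99665
kit_three (array([ 0.48349854, -0.28884131]), array([-0.9866766 ,  0.16269404], dtype=float32), (97.82401275634766, 312.7950439453125)) 80.636696
large_bottle [-0.23  0.69  1.73 -0.    0.72  1.34] [ 0.59  -0.306] [-0.55  0.81  1.46 -0.    0.88  1.19] 1.336581832730917 1.1852608838982235
jar [ 0.05  0.87  1.33 -0.    0.94 -1.34] [ 0.499 -0.291] [-0.61  0.69  1.71 -0.    0.74  1.13] -1.3420510729521071 1.1253315318010708
tip_box [ 0.08  0.69  1.73 -0.    0.72 -0.08] [ 0.393 -0.274] [-0.71  0.57  1.97 -0.    0.6   1.03] -0.07822459786237257 1.0279856677419756
small_bottle [-0.28  0.55  2.05 -0.    0.54  1.29] [0.425 0.292] [ 0.51  0.61  1.88 -0.    0.65 -0.9 ] 1.2889366905493072 -0.9018425982923435
tube_rack [ 0.07  0.55  2.04 -0.    0.55  0.37] [0.527 0.276] [ 0.4   0.71  1.66 -0.    0.77 -1.01] 0.3729879203125055 -1.0093242119447328
```

```bash
python3 - <<'E'
from plan import *
z=W[...,2]
for n,ys in(('kit_three',(-.108,-.016,.092)),('kit_two',(-.062,.041))):
    for y in ys:
        c=rec(T,n,y); m=(np.hypot(W[...,0]-c[0],W[...,1]-c[1])<.068)&(z>.0135)
        # floor px: connected comp of low z around centre
        lo=((z<.0125)&(np.hypot(W[...,0]-c[0],W[...,1]-c[1])<.075)).astype(np.uint8)
        lo=cv2.morphologyEx(lo,cv2.MORPH_CLOSE,np.ones((2,2)))
        k,l,s,cc=cv2.connectedComponentsWithStats(lo,connectivity=4)
        i=l.ravel()[np.nanargmin(np.hypot(W[...,0]-c[0],W[...,1]-c[1]))]
        P=W[l==i]; print(n,y,np.round(c,4),np.round(cv2.minAreaRect((P[:,:2]*1000).astype(np.float32))[:2],1).tolist() ,np.round(P.mean(0),4))
E
```

```text
kit_three -0.108 [ 0.5901 -0.3064] [[nan, nan], [0.0, 0.0]] [nan nan nan]
kit_three -0.016 [ 0.4993 -0.2914] [[495.8, -293.2], [64.2, 67.5]] [nan nan nan]
kit_three 0.092 [ 0.3927 -0.2739] [[390.8, -276.3], [73.0, 114.5]] [nan nan nan]
kit_two -0.062 [0.4251 0.2922] [[430.3, 290.6], [64.0, 57.8]] [nan nan nan]
kit_two 0.041 [0.5268 0.2761] [[525.4, 274.4], [76.9, 114.4]] [nan nan nan]
```

```bash
python3 - <<'E'
from plan import *
z=np.nan_to_num(W[...,2],nan=.006)
for n,ys in(('kit_three',(-.108,-.016,.092)),('kit_two',(-.062,.041))):
    c,e,_=T[n]; x=np.array([e[1],-e[0]])
    D=W[...,:2]-c; X=D@x; Y=D@e
    for y in ys:
        h=.044 if y not in(.092,.041) else .060
        w=.044
        m=(abs(X)<w)&(abs(Y-y)<h)&(z<.0115)
        print(n,y,'offset x,y (mm) of floor: mid-extent',[round(1000*(np.percentile(v[m],1)+np.percentile(v[m],99))/2,1) for v in(X,Y-y)],'size',[round(1000*np.ptp(v[m]),1) for v in(X,Y)])
E
```

```text
kit_three -0.108 offset x,y (mm) of floor: mid-extent [np.float64(-3.2), np.float64(-2.5)] size [np.float64(76.8), np.float64(77.1)]
kit_three -0.016 offset x,y (mm) of floor: mid-extent [np.float64(-3.2), np.float64(-1.5)] size [np.float64(78.8), np.float64(78.1)]
kit_three 0.092 offset x,y (mm) of floor: mid-extent [np.float64(-3.0), np.float64(-0.2)] size [np.float64(72.7), np.float64(113.1)]
kit_two -0.062 offset x,y (mm) of floor: mid-extent [np.float64(-3.1), np.float64(-0.5)] size [np.float64(67.0), np.float64(79.0)]
kit_two 0.041 offset x,y (mm) of floor: mid-extent [np.float64(-2.6), np.float64(1.0)] size [np.float64(72.8), np.float64(112.7)]
```

```bash
cat >> plan.py <<'E'
def shift(n,t): return np.array(t)+(np.array([0,-.0015]) if t[1]<0 else np.array([0,.0015]))
def log(s): print(s,'t=%.1f'%manip.current_time(),'tcp',np.round(manip.current_ee_pos(),3),'F',np.round(manip.current_force(),1),'w %.3f'%manip.current_grip_width())
def pick(n,H=.17,op=1.0):
    p,a,w,t,b,zo=J[n]; R,q=best(p,H,a)
    manip.set_gripper(op,60) if abs(manip.current_grip_width()-op)>.05 else None
    manip.move_ptp([*p,H],R); manip.move_l([*p,zo],max_speed=.2); log('down')
    manip.set_gripper(0.,60); log('grip')
    manip.move_l([*p,H],max_speed=.25); log('up')
def place(n,H=.17):
    p,a,w,t,b,zo=J[n]; t=shift(n,t); R,q=best(t,H,b)
    manip.move_ptp([*t,H],R); log('above')
    manip.move_l([*t,.03+zo],max_speed=.25); manip.move_l([*t,.0075+zo],max_speed=.05); log('low')
    manip.set_gripper(min(1.,w/.085+.2)); log('open')
    manip.move_l([*t,H],max_speed=.25)
E
python3 - <<'E'
from plan import *
pick('large_bottle'); save('scene','s1'); save('wrist','w1')
E
```

```text
down t=3.9 tcp [ 0.566 -0.087  0.013] F [ 0.4  0.1 -0.5] w 0.998
grip t=4.3 tcp [ 0.566 -0.087  0.013] F [-2.   0.   9.2] w 0.707
up t=5.1 tcp [ 0.564 -0.087  0.169] F [ 0.4 -0.3 -3.8] w 0.709
```

```bash
python3 - <<'E'
from plan import *
place('large_bottle'); save('wrist','w2'); save('scene','s2')
E
python3 -c "
import cv2,numpy as np
cv2.imwrite('pics/c2.png',np.hstack([cv2.resize(cv2.imread('pics/%s.png'%n),(400,250)) for n in('w2','s2')]))"
```

```text
above t=6.1 tcp [ 0.59  -0.307  0.169] F [ 1.1 -0.3 -2.4] w 0.709
low t=7.3 tcp [ 0.59  -0.308  0.02 ] F [-3.   1.5  1.2] w 0.710
open t=7.7 tcp [ 0.59  -0.308  0.02 ] F [-0.7  0.9  0.2] w 0.930
```

View pics/c2.png

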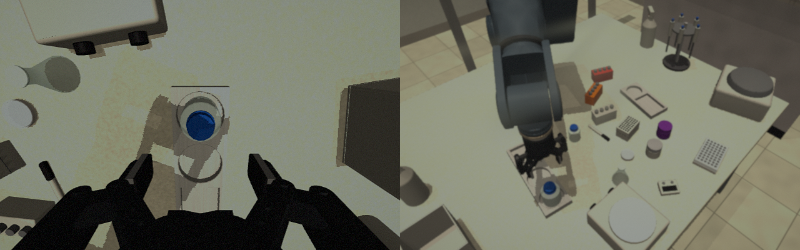

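The wrist picture (left) shows the large bottle standing in the far round recess at about (200,118). The jar is next, then the box.

```bash
python3 - <<'E'
from plan import *
pick('jar'); place('jar'); save('wrist','w3')
pick('tip_box'); save('scene','s3')
E
```

```text
down t=11.8 tcp [0.7   0.084 0.015] F [ 0.1  0.7 -0.1] w 0.999
grip t=12.2 tcp [0.7   0.085 0.015] F [-1.4 -0.2  6.2] w 0.645
up t=13.0 tcp [0.698 0.084 0.168] F [-1.2  0.1 -2. ] w 0.645
above t=15.1 tcp [ 0.499 -0.293  0.17 ] F [-0.6  0.5 -1.1] w 0.639
low t=16.4 tcp [ 0.499 -0.293  0.021] F [-1.7  1.5  2.2] w 0.641
open t=16.7 tcp [ 0.499 -0.293  0.021] F [-1.2  0.3  0.3] w 0.863
down t=20.1 tcp [0.562 0.093 0.015] F [0.5 0.  0.4] w 1.000
grip t=20.5 tcp [0.562 0.093 0.015] F [-0.9 -0.2  6.6] w 0.646
up t=21.3 tcp [0.561 0.093 0.169] F [-0.6 -0.5 -1.7] w 0.649
```

View pics/w3.png

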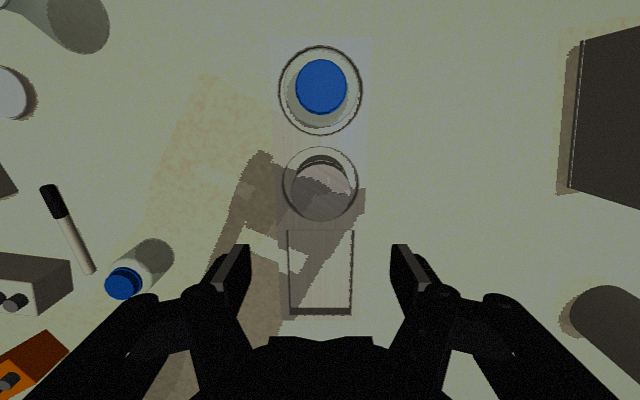

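View pics/s3.png

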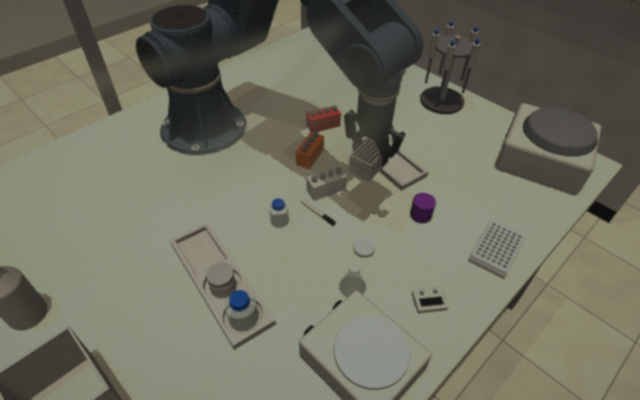

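The bottle (240,303) and jar (221,277) are in their recesses, and the box is in the gripper. I'll continue with the remaining items.

```bash
python3 - <<'E'
from plan import *
place('tip_box'); pick('small_bottle'); place('small_bottle'); save('wrist','w4'); pick('tube_rack',op=.9); save('scene','s4')
E
```

```text
above t=22.8 tcp [ 0.393 -0.275  0.17 ] F [-0.5 -0.6 -1.2] w 0.649
low t=24.1 tcp [ 0.393 -0.275  0.021] F [-0.6 -0.7 -1.4] w 0.647
open t=24.4 tcp [ 0.393 -0.275  0.022] F [-0.1  0.5 -0.8] w 0.858
down t=27.2 tcp [ 0.44  -0.08   0.015] F [-0.5  1.2 -0.1] w 1.001
grip t=27.7 tcp [ 0.44  -0.079  0.015] F [-2.   0.4 13.3] w 0.523
up t=28.4 tcp [ 0.439 -0.079  0.169] F [-0.7 -0.  -1.1] w 0.523
above t=30.3 tcp [0.425 0.293 0.17 ] F [ 0.8  0.3 -1.2] w 0.519
low t=31.6 tcp [0.425 0.294 0.021] F [ 0.2  0.2 -2.3] w 0.525
open t=31.9 tcp [0.425 0.294 0.022] F [-0.6  0.7  0.6] w 0.741
down t=35.1 tcp [0.445 0.079 0.015] F [ 0.5 -0.6  0.4] w 0.902
grip t=35.5 tcp [0.444 0.079 0.015] F [-1.4  0.7  9.1] w 0.502
up t=36.3 tcp [0.443 0.079 0.169] F [ 0.9  0.  -1.5] w 0.512
```

View pics/s4.png

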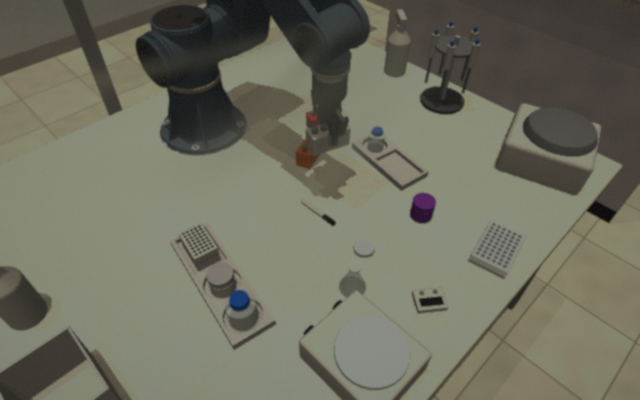

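The box (199,243) and small bottle (377,137) look placed, and the rack is held at (320,138). I'll place the rack and clear the view.

```bash
python3 - <<'E'
from plan import *
place('tube_rack'); manip.move_j([-1.328,0.351,1.652,0,1.139,-0.085]); p,d=save('top','t5'); save('scene','s5')
W=cloud('top',d); z=np.nan_to_num(W[...,2])
for n,tr,ry,h,zt in(('large_bottle','kit_three',-.108,.08,.03),('jar','kit_three',-.016,.054,.05),('tip_box','kit_three',.092,.05,.048),('small_bottle','kit_two',-.062,.068,.03),('tube_rack','kit_two',.041,.05,.048)):
    c,e,_=T[tr]; x=np.array([e[1],-e[0]]); D=W[...,:2]-c; X=D@x+.0015; Y=D@e-ry
    m=(abs(X)<.06)&(abs(Y)<.056)&(z>zt)
    k,l,s,cc=cv2.connectedComponentsWithStats(m.astype(np.uint8)); m=l==1+np.argmax(s[1:,4])
    P=W[m]; A=np.c_[P[:,:2]-P[:,:2].mean(0),np.ones(len(P))]
    tilt=np.linalg.lstsq(A,P[:,2],rcond=None)[0][:2]
    print(n,'off mm',[round(1000*(np.percentile(v[m],1)+np.percentile(v[m],99))/2,1) for v in(X,Y)],'size',[round(1000*np.ptp(v[m])) for v in(X,Y)],'z',np.round(np.percentile(z[m],[5,50,98]),4),'expect top',h+.006,'slope',np.round(tilt,2))
W0=W
for f in('top0','t5'):
    Wf=np.load('pics/top0W.npy') if f=='top0' else W0
    m=(Wf[...,2]>.03)&(abs(Wf[...,0]-.69)<.05)&(abs(Wf[...,1]+.087)<.05); print('flask',np.median(Wf[m],0))
print(manip.current_time())
E
```

```text
above t=37.6 tcp [0.527 0.277 0.169] F [ 0.  -1.1 -2.7] w 0.505
low t=38.8 tcp [0.527 0.278 0.021] F [-0.3  1.  -2. ] w 0.505
open t=39.1 tcp [0.527 0.278 0.022] F [-0.  -0.7  0.3] w 0.720
large_bottle off mm [np.float64(2.7), np.float64(1.4)] size [62, 62] z [0.0371 0.0647 0.086 ] expect top 0.08600000000000001 slope [ 0.36 -0.54]
jar off mm [np.float64(1.4), np.float64(-1.4)] size [55, 55] z [0.0554 0.0583 0.0609] expect top 0.06 slope [ 0.01 -0.03]
tip_box off mm [np.float64(1.1), np.float64(-1.1)] size [57, 86] z [0.0519 0.0543 0.0568] expect top 0.056 slope [ 0.   -0.01]
small_bottle off mm [np.float64(3.4), np.float64(1.1)] size [44, 45] z [0.0369 0.0592 0.0745] expect top 0.07400000000000001 slope [0.1  0.57]
tube_rack off mm [np.float64(0.5), np.float64(-0.1)] size [45, 96] z [0.0526 0.0553 0.0684] expect top 0.056 slope [0.01 0.04]
flask [ 0.69211073 -0.09268178  0.05895232]
flask [ 0.69187015 -0.09248759  0.05918744]
43.0333
```

View pics/t5.png

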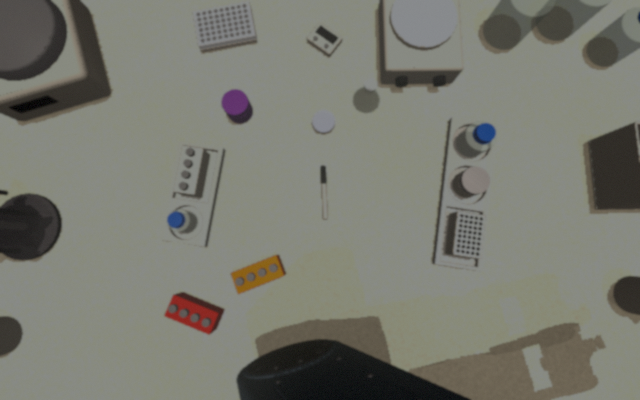

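View pics/s5.png

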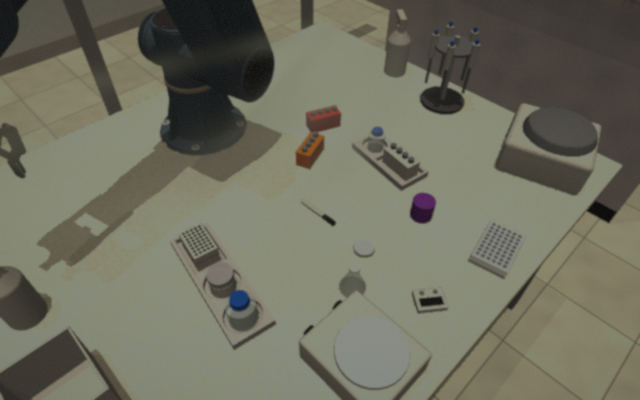

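All five stand in their recesses with tops at the expected heights, and the flask hasn't moved: top view (366,97), as before.

```bash
python3 -c "
from bench import manip
print(manip.sign_off())"
```

```text
the job is handed in; nothing more can be done
None
```

I made up both kits and handed the job in at about 43 s of the 115 s allowed. The large bottle, jar and pipette-tip box are in the long tray, and the small bottle and tube rack are in the short one.

**Position and height:** In the last top-camera depth check, every item was within about 3.5 mm of its recess centre. Every top was within about 1 mm of its expected height, so all five are down on the recess floor.

**Upright:** The jar, box and rack tops measured level. I had no usable tilt figure for the two bottles, because the plane fit mixes in their visible sides. I judged them upright from their cap heights and the pictures.

**Flask and look-alikes:** The flask reading moved less than 0.5 mm from the start. The orange and red racks and the purple jar were not touched.

**One disagreement:** The tray centres found from the outer edges and from the recess floors differed by about 3 mm sideways. I aimed halfway between the two, which is well inside the allowed play.

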